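Snap the dust cap into a cart wheel's hub

TASK

Fit the steel dust cap to the hub of the cart wheel lying on the bench: set it square in the mouth of the hub, dome up, let go of it, then press it straight down with the cap driver until it has snapped fully home onto its seat. Press with the driver only, not the fingers, and never harder than 35 N, or the thin cap dents. Then stand the driver upright on the bench beside the wheel, let go, and leave the grease jar, the spanner and the spare bearing where they are.

Things in the scene. Friction and masses are not known exactly. Their poses are not given: they have to be found in the camera images.
- wheel: The cart wheel on its cradle: white steel rim in a black rubber tyre 200 mm across, lying flat on a 220 mm square, 18 mm thick plywood board with four 18 mm dowels round the tyre (dowel tops 52 mm over the bench, tyre top 68 mm). Fixed to the bench. Origin on the bench under the axle, z up. Rim and hub hang in the soft tyre: under a firm push they sink several mm, sluggishly, and spring back.
- seat (a point): Centre of the flat round seat at the bottom of the hub's recess, on the axle's line, about 60 mm over the bench when unloaded (it sinks with the hub); z up. The recess is a bore of 46 mm diameter, 13.5 mm deep. When the cap is home its underside lies on this seat, its shoulder 8 mm and its dome's top 20 mm above it, with the tabs sprung in over its bead.
- mouth (a point): Centre of the hub's open mouth, 13.5 mm above the seat, on the axle's line; it sinks with the hub. The mouth is flared to about 51 mm; the grey boss round it is 62 mm across outside.
- nose (a point): Nose tip of one of three black sprung snap tabs, 9 mm wide, evenly spaced round the bore: 20 mm from the axle's line, 4.8 mm above the seat, with a lead-in ramp above it. A cap laid in the mouth rests loosely on the ramps, underside 5 to 6 mm above the seat. Pressed, it resists up to 12 to 24 N, then snaps past the noses: the resistance drops, and rises again at the seat.
- cap: The dust cap to fit: bright steel, round, 44 mm across, 20 mm high, about 60 g. From below: a snap bead 44 mm across and 3 mm thick (lower edge bevelled 2 mm), a body 37 mm across up to the flat shoulder 8 mm above the underside, and a dome 25 mm across, straight-sided up to 16.5 mm, its top bevelled. Origin at the centre of its underside, z up through the dome. It starts on the bench, dome up.
- driver: The cap driver: bare aluminium, round, 100 mm long, about 250 g, standing upright on the bench on its hollow foot. The foot is a tube 36 mm across outside, 30 mm inside and 18 mm deep, which goes over the cap's dome and bears on its shoulder; the handle above it (from 36 mm to the top) is 26 mm thick. Origin at the centre of the foot's lower rim, z up along the handle.
- grease: A bystander: a green jar with a steel lid, 60 mm across, 60 mm high. Origin at the centre of its underside.
- spanner: A bystander: a steel spanner lying on the bench. Origin at its middle.
- bearing: A bystander: a dark steel spare bearing ring, 35 mm across with a 15 mm bore, 11 mm thick, lying flat. Origin at the centre of its underside.
Mind the look-alikes: they are no part of the job. Of the things like the cap, leave any that is blue or orange; of the rest the larger one is meant.

How it is judged:
On the way, in this order (a step that is already met when the one before it is completed fails the run):
1. the cap sits in the hub's mouth, dome up and released, resting on the snap tabs (horizontal distance between cap and seat below 0.004 m and z of cap in the frame of seat below 0.01 m and angle between cap's own z axis and vertical below 0.2 rad and contact force between the fingers and cap below 0.05 N), for 0.2 s.
2. the driver, bearing on the cap, has pressed it down onto its seat, past the tabs (z of cap in the frame of seat below 0.0015 m and horizontal distance between cap and seat below 0.003 m and contact force between driver and cap above 5 N), for 0.1 s.
At the end, for the whole second after the job is handed in: The cap lies on the hub's seat: underside within 1.5 mm of it, centred to 3 mm, dome up and square to 0.06 rad, at rest; the driver stands released and upright (0.08 rad) on the bench, at rest (z of cap in the frame of seat between -0.002 and 0.0015 m and horizontal distance between cap and seat below 0.003 m and angle between cap's own z axis and vertical below 0.06 rad and linear speed of each of cap, driver below 0.01 m/s and height (world z) of driver below 0.004 m and angle between driver's own z axis and vertical below 0.08 rad and contact force between driver and cap below 0.05 N); the robot touches nothing.
It fails at once if the driver presses on the cap with more than 35 N (contact force between driver and cap above 35 N).
It fails at once if the driver presses while it leans more than 0.15 rad (contact force between driver and cap above 10 N and angle between driver's own z axis and vertical above 0.15 rad).
It fails at once if the fingers push the cap down past the snap tabs (contact force between the fingers and cap above 0.5 N and z of cap in the frame of seat below 0.0025 m and horizontal distance between cap and seat below 0.01 m).
It fails at once if the grease jar, the spanner or the spare bearing is moved more than 30 mm, or the jar knocked over (distance of any of grease, spanner, bearing from where it was at the start of the episode above 0.03 m or angle between grease's own z axis and vertical above 0.5 rad).
It also fails if it takes over 58 s, if anything falls off the work surface, if the arm or the gripper's body presses on something with over 40 N, if the wrist force passes 120 N, or if a joint passes its speed limit or range.

ROBOT

A 7-joint arm with a two-finger parallel gripper is mounted at the origin on the work surface. World frame = base frame: x ahead of the robot, y to its left, z up, the work surface at z = 0. Lengths are in m, angles in rad, forces in N, time in s.
With the tool pointing down it reaches from about 0.425 to 0.925 m from the base axis. Payload 6.8 kg.
Tool frame: the origin (TCP) lies at the very end of the fingers, on their centre line; the grasp point (between the pads) lies 19 mm behind it; z points along the fingers, y is the line along which they close (so a half turn about z gives the same grasp; the last joint's range is limited). The gripper opens to 85 mm and grips with 20 to 120 N. Pads are 22 mm wide; open, the fingers measure 114 mm over their backs; the gripper's body (76 mm by 85 mm) begins 54 mm behind the grasp point. The pads swing forward as they close: fully open they stand 13 mm farther back than shut.
Start: joints at [1.202, 0.477, 0.022, 1.555, -0.011, 1.109, -0.083], TCP at [0.174, -0.652, 0.193] pointing down, gripper open.
Joint ranges: [-2.96, 2.96], [-0.34, 2.1], [-1.41, 1.46], [0.24, 2.44], [-1.37, 4.51], [0.17, 1.92], [-2.96, 2.96]. Speed limits (rad/s): [2.39, 2.39, 3.14, 3.14, 3.14, 3.14, 3.14].

INTERFACE

Orientations are given as a unit quaternion [w, x, y, z].
In Python, from station import bot gives the robot as it stands. The module is installed in compiled form; this text tells all that it offers.
- The arm moves only by the shell command python3 -m jog 'ROWS' [OPENING] [FORCE]. ROWS is JSON, a list of rows, each a list of 4 numbers: the shift along the tool's x, y, z in cm, then the turn about the tool's z in rad. In form: [[x, y, z, spin], ...]. A call has 1 to 20 rows; each row is the pose to reach, as a shift and turn from the pose commanded when the call began, along the tool's axes at that moment; what a row does not reach only later rows make up. A row lasts 1/12 s, in which the tool goes at most 41.7 mm and 7.16 degrees, less where a joint would pass 70% of its speed; a pose out of reach is approached as far as the arm can. A call with a gripper value outside its range is refused whole. OPENING is the closure, from -1 (fully open) to 1 (shut), set as the call begins (- or left out, the last holds). The fingers move at their own pace and stop on an object; FORCE is the grip in N (left out, the last holds). Time passes only in rows, so rows that repeat a pose let the fingers close. It gives the time, the measured TCP pose, the force, the opening and the grip force at its end, in the units of the state.
- bot.get_obs(): the state, without advancing time (a new reading comes with each control period).
- bot.read_camera(name): name is "scene" or "side" or "wrist"; returns a dict with "pixels" (420x560x3 uint8, red, green, blue), "depth" (420x560 float32, m along the optical axis (not along the pixel's ray), 0 where there is no reading), "fovy" (degrees; the focal length in pixels is half the picture's height over the tangent of half this angle, whatever the lens; pixels are square), "cx", "cy" (the principal point, pixels), "distortion" ([k1, k2, p1, p2, k3] as OpenCV has them; the pictures are not rectified), "pose" (4x4, takes a point from camera to world coordinates). Camera axes: x right, y down, z forward; pixel columns grow to the right and rows downward; lengths in m; the calibration is good to about 2 mm. A picture is of the moment at which its call begins.
- bot.hand_in(): hands the job in; it is judged then, once.
The state is a dict: "t": time; "q": joint angles; "joint_vel": joint speeds; "joint_torque": joint torques, N m; "eef_pos": TCP position; "tool_rot": TCP orientation; "contact_force": force on the tool from outside, world axes, zero at the start; "torque": the same for the moment, N m; "gripper_width": opening from 0.0 (shut) to 1.0 (fully open); "grasp_force": force on a finger pad.
Only numpy, scipy, OpenCV 4.12 (cv2) and the standard library are available. Lean on these libraries where they do the work, as an engineer would, in place of code of your own. Each camera call takes 0.05 s, during which the arm holds its last target. There are 200 camera calls.

## Working session

There is one attempt and no reset: what is moved stays moved. The work goes in short steps, Python scripts to look and compute and a shell command to move; the robot and the scene stay as the last step left them, time stands still between calls to the robot, and variables do not carry over. Pictures are saved under pics/ and viewed, at most 10 in all, crops included, and the job is handed in when it is done.

```bash
mkdir -p pics; cat > h.py <<'E'
import numpy as np,cv2
from station import bot
def cam(n):
    c=bot.read_camera(n); p=np.ascontiguousarray(c["pixels"]); H=p.shape[0]
    f=H/2/np.tan(np.radians(c["fovy"])/2)
    K=np.array([[f,0,c["cx"]],[0,f,c["cy"]],[0,0,1]]); 
    return dict(p=p,d=c["depth"],K=K,D=np.array(c["distortion"],float),T=np.array(c["pose"]))
def save(c,n,box=None,s=1):
    p=c["p"]
    if box: p=p[box[1]:box[3],box[0]:box[2]]
    cv2.imwrite("pics/"+n,cv2.resize(p[:,:,::-1],None,fx=s,fy=s,interpolation=cv2.INTER_CUBIC))
def ray(c,u,v):
    r=cv2.undistortPoints(np.array([[[u,v]]],float),c["K"],c["D"])[0,0]
    return np.array([r[0],r[1],1])
def pt(c,u,v):
    d=c["d"][int(round(v)),int(round(u))]
    return (c["T"]@np.r_[ray(c,u,v)*d,1])[:3]
def atz(c,u,v,z):
    r=c["T"][:3,:3]@ray(c,u,v); o=c["T"][:3,3]
    return o+r*(z-o[2])/r[2]
def cloud(c):
    H,W=c["d"].shape; uu,vv=np.meshgrid(np.arange(W),np.arange(H))
    r=cv2.undistortPoints(np.stack([uu,vv],-1).reshape(-1,1,2).astype(float),c["K"],c["D"]).reshape(H,W,2)
    P=np.dstack([r,np.ones((H,W))])*c["d"][...,None]
    P=P@c["T"][:3,:3].T+c["T"][:3,3]; P[c["d"]==0]=np.nan
    return P
E
python3 - <<'E'
from h import *
a=cam("scene");b=cam("side")
for n,c in(("scene",a),("side",b)):
    print(n,c["T"].round(3).tolist(),c["K"][0,0],c["D"]); np.savez(n+".npz",**c); save(c,n+"0.png",s=1.4)
o=bot.get_obs();print(o["eef_pos"],o["tool_rot"],o["contact_force"],o["gripper_width"],o["t"])
E
```

```text
scene [[-0.626, 0.657, -0.421, 1.011], [0.78, 0.519, -0.35, 0.371], [-0.011, -0.547, -0.837, 0.974], [0.0, 0.0, 0.0, 1.0]] 397.2773424710238 [0.00634206 0.         0.         0.         0.        ]
side [[0.964, -0.131, 0.232, 0.363], [-0.266, -0.538, 0.8, -0.671], [0.02, -0.833, -0.553, 0.515], [0.0, 0.0, 0.0, 1.0]] 399.6161703555758 [-0.05084705  0.          0.          0.          0.        ]
[ 0.17390219 -0.65162899  0.19204765] [-7.72561209e-04  9.91507770e-01  1.30045073e-01 -1.52586576e-04] [-0.44955348 -0.26281037  0.12454787] 0.9993112201909979 0.1
```

View pics/scene0.png

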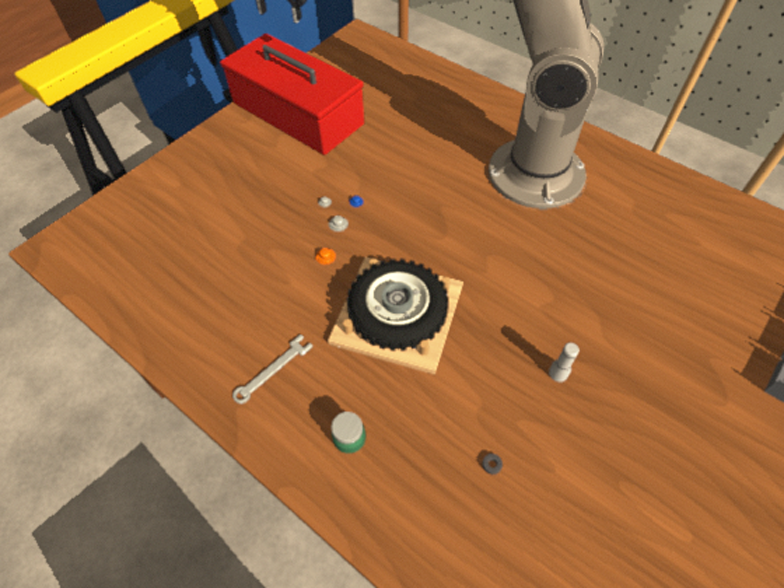

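View pics/side0.png

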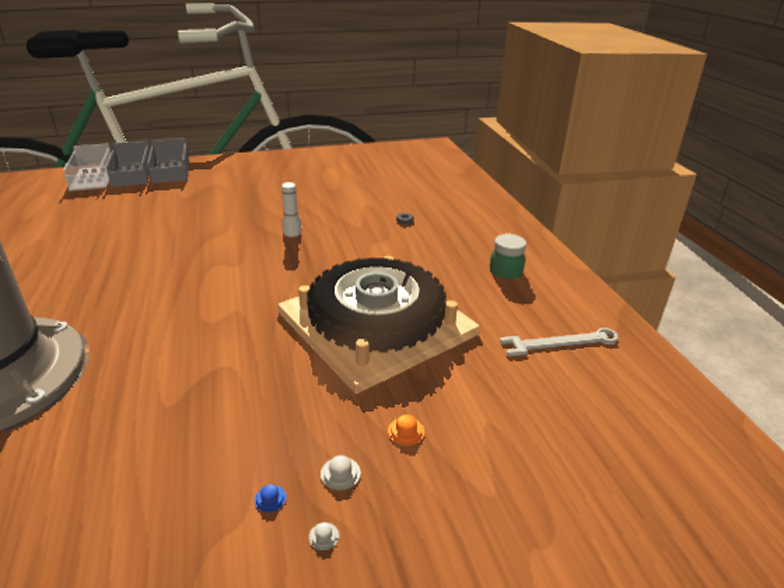

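Cap candidates, in side-picture pixels at 1.4x: large steel (340,473), small steel (323,537), blue (270,498), orange (407,431). The large steel one fits, being neither blue nor orange and the larger of the two left. Driver is at (290,210), hub at (376,287), jar at (508,257), bearing at (405,219) and spanner at (560,343). I'll measure and confirm in a crop.

```bash
python3 - <<'E'
from h import *
side=dict(np.load("side.npz"));scene=dict(np.load("scene.npz"))
save(side,"crop1.png",(170,290,330,410),5)
for n,c,seeds in (("side",side,dict(cap=(243,338),small=(231,383),driver=(207,150),jar=(363,185),bearing=(289,156))),("scene",scene,dict(cap=(241,159),small=(232,144),driver=(404,260),jar=(248,310),bearing=(352,331)))):
    P=cloud(c)
    for k,(u,v) in seeds.items():
        p=pt(c,u,v); R={"cap":.03,"small":.025,"driver":.03,"jar":.04,"bearing":.025}[k]
        for _ in range(3):
            m=(np.hypot(P[...,0]-p[0],P[...,1]-p[1])<R)&(P[...,2]>.004)&(P[...,2]<.12)
            q=P[m]; p=(q.min(0)+q.max(0))/2
        top=q[q[:,2]>q[:,2].max()-.003]
        print(n,k,len(q),"bbox c",p.round(4),"size",np.ptp(q,axis=0).round(4),"top",top.mean(0).round(4),len(top))
    # hub boss: points z 70-76 near hub
    p=pt(c,*((269,205) if n=="side" else (284,212))); print("hub seed",p.round(4))
    m=(np.hypot(P[...,0]-p[0],P[...,1]-p[1])<.05)&(P[...,2]>.071); q=P[m]
    (x,y),r=cv2.minEnclosingCircle(q[:,:2].astype(np.float32));print("hub",x,y,r,np.median(q[:,2]),len(q))
    m=(np.hypot(P[...,0]-x,P[...,1]-y)<.14)&(P[...,2]>.06); q=P[m]
    (x,y),r=cv2.minEnclosingCircle(q[:,:2].astype(np.float32));print("tyre",x,y,r)
E
```

```text
side cap 390 bbox c [ 0.4256 -0.2749  0.0123] size [0.0376 0.0362 0.0165] top [ 0.4258 -0.273   0.0186] 108
side small 197 bbox c [ 0.3952 -0.3442  0.0098] size [0.0229 0.0234 0.0116] top [ 0.3947 -0.3458  0.0134] 40
side driver 389 bbox c [0.4456 0.3081 0.0514] size [0.0351 0.0294 0.0945] top [0.4454 0.3112 0.0975] 29
side jar 670 bbox c [0.7932 0.08   0.0329] size [0.0574 0.0572 0.0578] top [0.7944 0.082  0.0598] 142
side bearing 71 bbox c [0.6748 0.3072 0.0077] size [0.0336 0.0356 0.0074] top [0.6749 0.3085 0.0099] 42
hub seed [ 0.5359 -0.0051  0.06  ]
hub 0.5338928699493408 -0.013185402378439903 0.03196309134364128 0.07266381609277453 186
tyre 0.5327118039131165 -0.01452039834111929 0.09335753321647644
scene cap 117 bbox c [ 0.4311 -0.2668  0.0145] size [0.0526 0.0533 0.0209] top [ 0.4261 -0.2701  0.0228] 14
scene small 51 bbox c [ 0.4062 -0.3378  0.0116] size [0.0449 0.0468 0.0152] top [ 0.3945 -0.3436  0.0178] 5
scene driver 333 bbox c [0.4562 0.3193 0.0545] size [0.0459 0.0486 0.1006] top [0.4478 0.3146 0.1029] 10
scene jar 587 bbox c [0.7991 0.0889 0.0348] size [0.0666 0.0631 0.0608] top [0.7958 0.0833 0.0631] 65
scene bearing 141 bbox c [0.6746 0.3068 0.0098] size [0.0336 0.0412 0.011 ] top [0.6748 0.3107 0.0131] 38
hub seed [ 0.5312 -0.0136  0.0617]
hub 0.5324772596359253 -0.01332623790949583 0.03236274793744087 0.07415246252375063 161
tyre 0.533527672290802 -0.01213361881673336 0.10144250839948654
```

View pics/crop1.png

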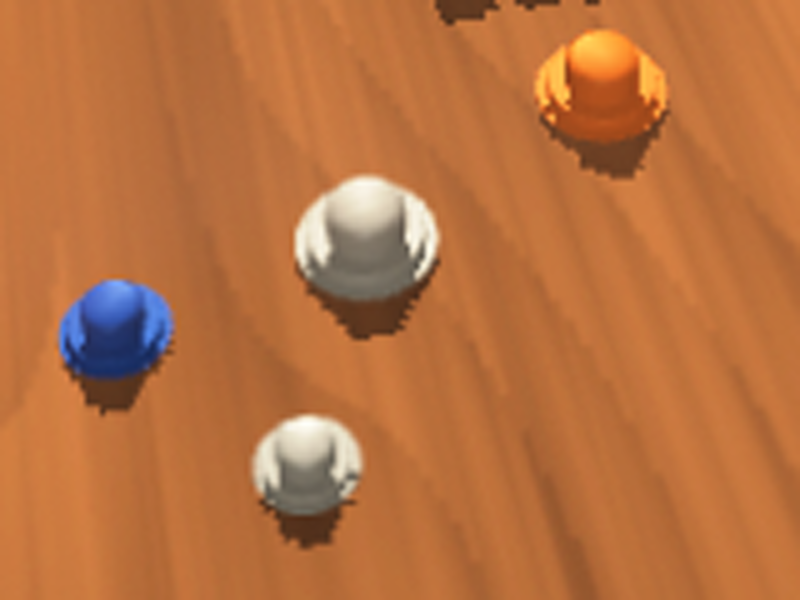

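The crop shows the large steel cap at crop pixel (367,240), clearly larger than the small steel one at (307,465); cap at about (0.426,-0.273), hub (0.533,-0.013), driver (0.446,0.312).

```bash
cat >> h.py <<'E'
from scipy.spatial.transform import Rotation as Ro
def to(x,y,z):
    o=bot.get_obs(); R=Ro.from_quat(np.roll(o["tool_rot"],-1)).as_matrix()
    d=np.array([x,y,z])-o["eef_pos"]
    print("shift cm",(R.T@d*100).round(2),"toolx",R[:,0].round(3),"tooly",R[:,1].round(3),"toolz",R[:,2].round(4),"t",round(o["t"],2))
    print("q",np.round(o["q"],2),"F",np.round(o["contact_force"],2),"w",round(o["gripper_width"],3),"g",np.round(o["grasp_force"],1),"p",np.round(o["eef_pos"],4))
E
python3 - <<'E'
from h import *
side=dict(np.load("side.npz"))
print(pt(side,193,354),pt(side,290,308)); to(.426,-.273,.15)
E
```

```text
[ 0.34867504 -0.29419233  0.01569049] [ 0.51141867 -0.24247073  0.01316774]
shift cm [ 34.12 -30.07   4.25] toolx [ 0.966  0.258 -0.   ] tooly [ 0.258 -0.966 -0.002] toolz [-5.0e-04  1.5e-03 -1.0e+00] t 0.1
q [ 1.2   0.48  0.02  1.56 -0.01  1.11 -0.08] F [-0.45 -0.26  0.12] w 0.999 g 0.0 p [ 0.1739 -0.6516  0.192 ]
```

```bash
python3 -m jog '[[34.1,-30.1,4.2,0],[34.1,-30.1,4.2,0],[34.1,-30.1,4.2,0],[34.1,-30.1,4.2,0],[34.1,-30.1,4.2,0],[34.1,-30.1,4.2,0],[34.1,-30.1,4.2,0],[34.1,-30.1,4.2,0],[34.1,-30.1,4.2,0],[34.1,-30.1,4.2,0],[34.1,-30.1,4.2,0],[34.1,-30.1,4.2,0],[34.1,-30.1,4.2,0],[34.1,-30.1,4.2,0],[34.1,-30.1,4.2,0],[34.1,-30.1,4.2,0],[34.1,-30.1,4.2,0]]' 0 20
python3 - <<'E'
from h import *
to(.426,-.273,.08)
c=cam("wrist");np.savez("w1.npz",**c);save(c,"w1.png",s=1.4);print(c["T"].round(3).tolist(),c["K"][0,0],c["D"])
E
```

```text
t: 1.52
eef_pos: [0.4252, -0.2747, 0.1509]
tool_rot: [0.0, 0.992, 0.129, -0.0]
contact_force: [0.1, -0.0, -0.5]
gripper_width: 0.502
grasp_force: 0.0
shift cm [ 0.13 -0.14  7.09] toolx [ 0.967  0.255 -0.   ] tooly [ 0.255 -0.967  0.   ] toolz [-2.e-04 -3.e-04 -1.e+00] t 1.52
q [ 0.61  0.26 -0.18  1.99  0.06  0.9  -0.92] F [ 0.06 -0.01 -0.51] w 0.502 g 0.0 p [ 0.4252 -0.2747  0.1509]
[[0.256, -0.917, -0.305, 0.503], [-0.967, -0.243, -0.08, -0.254], [-0.0, 0.315, -0.949, 0.332], [0.0, 0.0, 0.0, 1.0]] 322.52021691714975 [0.00893464 0.         0.         0.         0.        ]
```

View pics/w1.png

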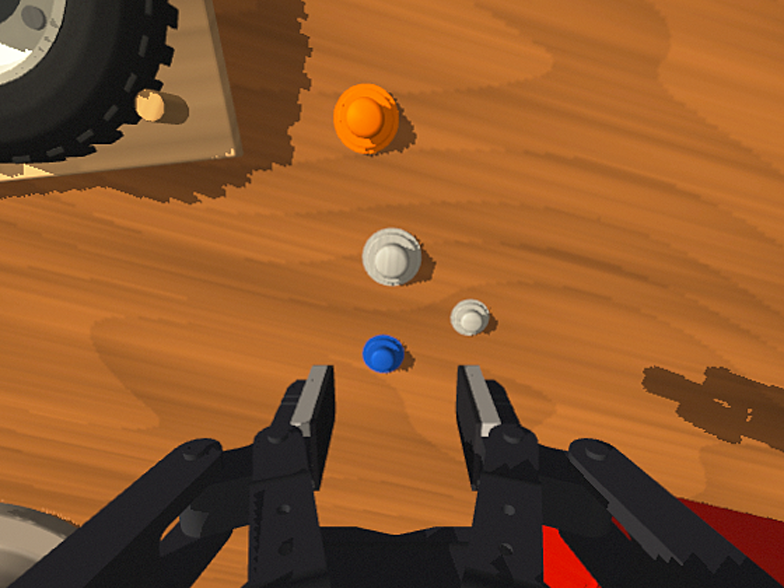

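Wrist picture: large steel cap's bead circle at (392,257), dome top (391,258), blue at (383,354), small steel (470,318), fingers at columns 320 and 475.

```bash
python3 - <<'E'
from h import *
c=dict(np.load("w1.npz"));print("bead",atz(c,392/1.4,257/1.4,.0025),"dome",atz(c,391/1.4,259/1.4,.0185))
P=cloud(c);p=np.array([.426,-.274])
m=(np.hypot(P[...,0]-p[0],P[...,1]-p[1])<.03)&(P[...,2]>.005);q=P[m]
print("bbox",(q.min(0)+q.max(0))/2,np.ptp(q,axis=0));t=q[q[:,2]>.0155];print(t.mean(0),(t.min(0)+t.max(0))/2,len(t))
v,u=np.where(m);print(u.mean()*1.4,v.mean()*1.4,(u.min()+u.max())*.7,(v.min()+v.max())*.7)
E
```

```text
bead [ 0.42632031 -0.27160736  0.0025    ] dome [ 0.42847007 -0.2704182   0.0185    ]
bbox [ 0.42841517 -0.27160579  0.14420835] [0.04145373 0.05514324 0.27833204]
[ 0.43708417 -0.27096176  0.25056069] [ 0.42857614 -0.27160579  0.14943889] 17033
394.0284331036054 496.93812154696127 394.79999999999995 410.2
```

```bash
python3 - <<'E'
from h import *
c=dict(np.load("w1.npz"));P=cloud(c)
m=(P[...,2]>.12)&(P[...,2]<.25)&(np.hypot(P[...,0]-.425,P[...,1]+.275)<.07);q=P[m]
print(np.percentile(q[:,2],[0,1,3,10]), q[q[:,2]<np.percentile(q[:,2],3)].mean(0)); 
to(.4265,-.2718,.0085)
E
python3 -m jog '[[0.3,-0.2,7.1,0],[0.3,-0.2,7.1,0],[0.3,-0.2,7.1,0],[0.3,-0.2,7.1,0]]' 0.25 20
python3 - <<'E'
from h import *
to(.4265,-.2718,.0085)
c=cam("wrist");np.savez("w2.npz",**c)
P=cloud(c);e=bot.get_obs()["eef_pos"]
m=(P[...,2]>.05)&(P[...,2]<.15)&(np.hypot(P[...,0]-e[0],P[...,1]-e[1])<.07);q=P[m]
print(np.percentile(q[:,2],[0,1,3,10]))
save(c,"w2.png",s=1.4)
E
```

```text
[0.19071088 0.19609489 0.20034165 0.21097568] [ 0.42980069 -0.27353322  0.1970386 ]
shift cm [ 0.19 -0.23 14.24] toolx [ 0.967  0.256 -0.   ] tooly [ 0.256 -0.967  0.   ] toolz [-1.e-04 -2.e-04 -1.e+00] t 1.57
q [ 0.61  0.26 -0.18  1.99  0.06  0.9  -0.92] F [-0.53 -0.2  -0.24] w 0.498 g 0.0 p [ 0.4253 -0.2745  0.1509]
t: 1.9
eef_pos: [0.427, -0.2705, 0.0792]
tool_rot: [-0.001, 0.992, 0.13, -0.001]
contact_force: [0.5, 0.6, -0.2]
gripper_width: 0.375
grasp_force: 0.0
shift cm [-0.07  0.13  7.07] toolx [ 0.966  0.257 -0.003] tooly [ 0.257 -0.966 -0.002] toolz [-0.0031  0.0017 -1.    ] t 1.9
q [ 0.59  0.36 -0.18  2.05  0.09  0.75 -0.95] F [ 0.52  0.64 -0.15] w 0.375 g 0.0 p [ 0.427  -0.2705  0.0792]
[0.11773382 0.11989077 0.1222266  0.12582767]
```

View pics/w2.png

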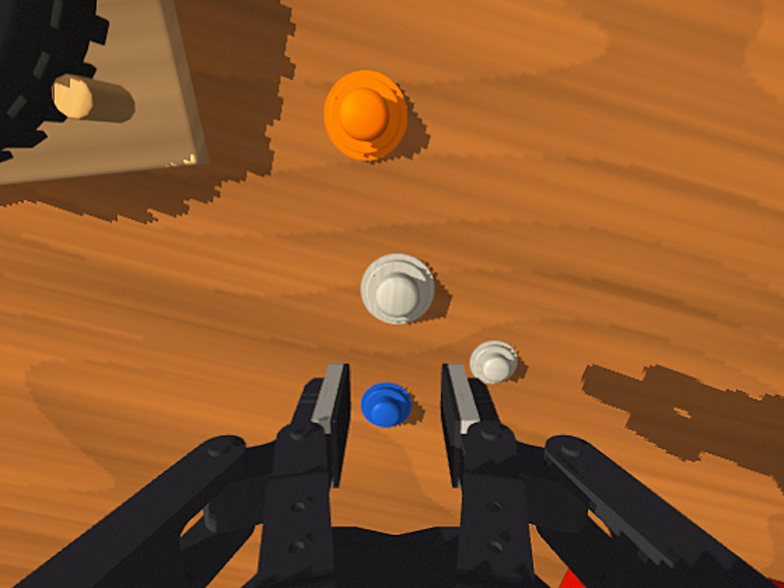

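Same scene closer: cap centred at (397,289), its column midway between the finger pads (345 and 445). Now I'll check where the tips really are relative to the TCP.

```bash
python3 - <<'E'
from h import *
c=dict(np.load("w2.npz"));P=cloud(c)
for u,v in((345,368),(340,372),(333,385),(447,368),(452,374),(320,430)):
    print(u,v,P[int(v/1.4),int(u/1.4)].round(4))
e=bot.get_obs()["eef_pos"];Ti=np.linalg.inv(c["T"])
for dz in(0,.02,.04,-.0665):
  for s in(-.016,.016):
    X=Ti[:3,:3]@(e+np.array([.257,-.966,0])*s+[0,0,dz])+Ti[:3,3]
    print(dz,s,(cv2.projectPoints(X[None],np.zeros(3),np.zeros(3),c["K"],c["D"])[0].ravel()*1.4).round(0))
for v in (281,289,295): print(atz(c,397/1.4,v/1.4,.0025))
print(P[int(289/1.4),int(397/1.4)],P[int(330/1.4),int(397/1.4)])
E
```

```text
345 368 [ 0.4332 -0.2511  0.1245]
340 372 [ 0.4328 -0.2497  0.1275]
333 385 [ 0.4327 -0.2487  0.1368]
447 368 [ 0.4426 -0.2838  0.1256]
452 374 [ 0.4425 -0.2848  0.1299]
320 430 [ 0.4334 -0.2485  0.1609]
0 -0.016 [361. 340.]
0 0.016 [435. 340.]
0.02 -0.016 [358. 361.]
0.02 0.016 [439. 361.]
0.04 -0.016 [353. 387.]
0.04 0.016 [444. 387.]
-0.0665 -0.016 [370. 292.]
-0.0665 0.016 [426. 292.]
[ 0.43136714 -0.26995945  0.0025    ]
[ 0.42654356 -0.27125509  0.0025    ]
[ 0.4228883 -0.2722369  0.0025   ]
[ 0.43177969 -0.2693652   0.0187913 ] [ 0.40061615 -0.27770688  0.00051973]
```

```bash
python3 - <<'E'
from h import *
e=bot.get_obs()["eef_pos"]
for n in("side","scene"):
    c=cam(n);P=cloud(c);np.savez(n+"2.npz",**c)
    m=(P[...,2]>.03)&(P[...,2]<.3)&(np.hypot(P[...,0]-e[0],P[...,1]-e[1])<.06)
    q=P[m];print(n,len(q),np.percentile(q[:,2],[0,1,3,10]));s=q[q[:,2]<np.percentile(q[:,2],5)];print(s.mean(0),s.min(0),s.max(0))
    if n=="side":
        X=np.linalg.inv(c["T"])@np.r_[e,1];print((c["K"]@X[:3]/X[2]))
        save(c,"side2.png",(170,170,370,340),4)
E
```

```text
side 5034 [0.11848735 0.12543975 0.13276707 0.16551595]
[ 0.42572389 -0.27900808  0.13059469] [ 0.41165001 -0.30300223  0.11848735] [ 0.44489997 -0.25275035  0.139531  ]
[242.330078   301.80093046   1.        ]
scene 1214 [0.12297894 0.12864823 0.13687305 0.15956499]
[ 0.43261719 -0.27266087  0.13437476] [ 0.41738977 -0.30081406  0.12297894] [ 0.44438941 -0.24317694  0.14347394]
```

View pics/side2.png

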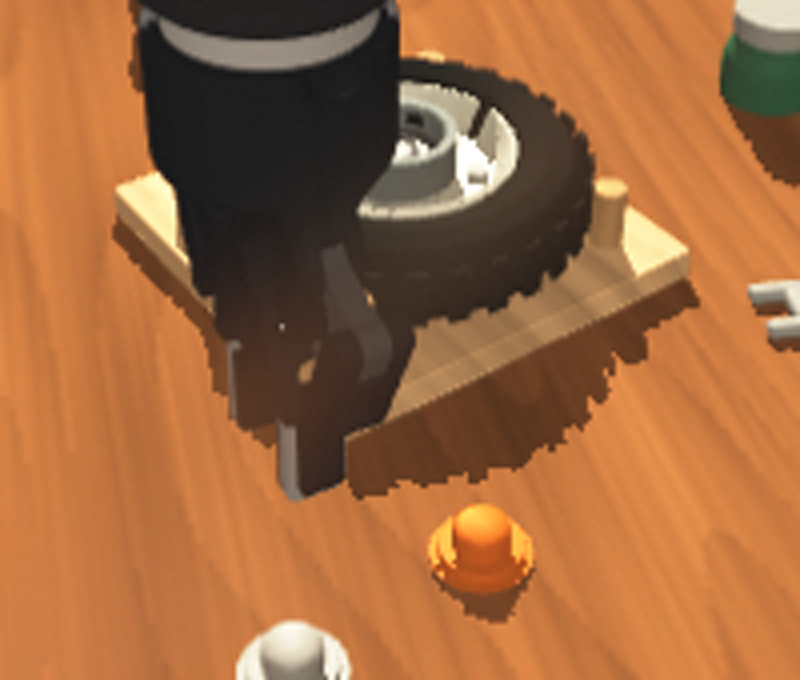

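Side crop: the fingertips (crop (310,490)) hang well above the cap (295,650). All three cameras put the tips about 39 mm above the reported TCP height, while x and y agree. I'll go by vision for height: descend in stages and recheck.

```bash
cat >> h.py <<'E'
def tips(names=("wrist","side"),zmin=.03):
    e=bot.get_obs()["eef_pos"]
    for n in names:
        c=cam(n);P=cloud(c);np.savez("last_"+n+".npz",**c)
        m=(P[...,2]>max(zmin,e[2]+.015))&(P[...,2]<e[2]+.1)&(np.hypot(P[...,0]-e[0],P[...,1]-e[1])<.045)
        q=P[m];print(n,len(q),"tip above tcp mm",((np.percentile(q[:,2],[0,1,3])-e[2])*1000).round(1))
E
python3 -m jog '[[-0.1,0.1,4,0],[-0.1,0.1,6,0],[-0.1,0.1,6,0],[-0.1,0.1,6,0]]' 0.25 20
python3 - <<'E'
from h import *
tips(); to(.4265,-.2714,-.027)
c=dict(np.load("last_wrist.npz"))
save(c,"w3.png",s=1.4)
E
```

```text
t: 2.38
eef_pos: [0.4279, -0.2722, 0.0208]
tool_rot: [0.0, 0.992, 0.13, 0.0]
contact_force: [-0.1, -0.3, 0.7]
gripper_width: 0.374
grasp_force: 0.0
wrist 12560 tip above tcp mm [38.5 44.1 48.5]
side 512 tip above tcp mm [38.4 40.2 42.1]
shift cm [-0.23 -0.21  4.89] toolx [0.966 0.258 0.002] tooly [ 0.258 -0.966  0.002] toolz [ 0.0029 -0.0016 -1.    ] t 2.48
q [ 0.58  0.45 -0.16  2.08  0.12  0.62 -0.98] F [ 0.57  0.1  -0.4 ] w 0.377 g 0.0 p [ 0.4292 -0.2728  0.0219]
```

View pics/w3.png

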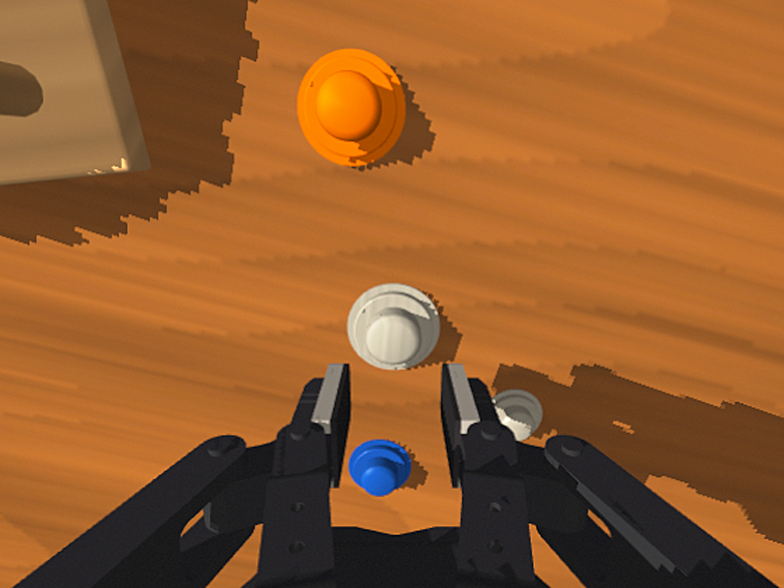

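Wrist picture: cap bead at (394,326), edges 347–440 and 283–370; finger front-edge tips at row 366. The TCP reading is noisy by 1–2 mm, so I'll compare cap and fingers within the camera frame.

```bash
python3 - <<'E'
from h import *
R=np.array([[.966,.258,0],[.258,-.966,0],[0,0,-1]])
for f,cp in(("last_wrist.npz",(393.5,326.5)),("w2.npz",(397.5,289))):
    c=dict(np.load(f));P=cloud(c)
    b=atz(c,cp[0]/1.4,cp[1]/1.4,.003)
    for box in((326,375,349,420),(446,375,468,420)):
        x0,y0,x1,y1=[int(round(k/1.4)) for k in box]; q=(P[y0:y1,x0:x1].reshape(-1,3)-b)@R.T*1000
        print(f,b.round(4),"finger rel cap mm (tool) med",np.nanmedian(q,0).round(1),"min/max",np.nanpercentile(q,[5,95],axis=0).round(1).tolist())
o=[]
E
```

```text
last_wrist.npz [ 0.4272 -0.2713  0.003 ] finger rel cap mm (tool) med [ 11.3 -16.4 -78.4] min/max [[1.4, -19.9, -91.6], [11.9, -15.0, -68.5]]
last_wrist.npz [ 0.4272 -0.2713  0.003 ] finger rel cap mm (tool) med [ 11.4  18.8 -80.5] min/max [[5.3, 16.8, -92.0], [12.0, 22.2, -70.0]]
w2.npz [ 0.4268 -0.2715  0.003 ] finger rel cap mm (tool) med [  11.5  -18.2 -137.2] min/max [[1.7, -21.7, -150.1], [12.1, -16.9, -127.1]]
w2.npz [ 0.4268 -0.2715  0.003 ] finger rel cap mm (tool) med [  11.6   17.  -138.8] min/max [[5.5, 15.0, -150.4], [12.1, 20.3, -128.6]]
```

```bash
cat >> h.py <<'E'
def tipz(x,y,zmin,r=.04,names=("side",),dark=True):
    for n in names:
        c=cam(n);P=cloud(c);np.savez("last_"+n+".npz",**c)
        m=(np.hypot(P[...,0]-x,P[...,1]-y)<r)&(P[...,2]>zmin)&(P[...,2]<zmin+.1)
        if dark: m&=c["p"].max(-1)<70
        q=P[m];print(n,"dark lowest mm",(np.percentile(q[:,2],[0,1,3,6])*1000).round(1),len(q))
E
python3 -m jog '[[-0.05,-0.1,3,0],[-0.05,-0.1,4.4,0],[-0.05,-0.1,4.4,0],[-0.05,-0.1,4.4,0],[-0.05,-0.1,4.4,0]]' 0.25 20
python3 - <<'E'
from h import *
tipz(.4268,-.2714,.006); 
z=[]
for i in range(1): to(.4268,-.2714,-.027)
E
```

```text
t: 2.9
eef_pos: [0.4282, -0.2719, -0.0224]
tool_rot: [0.001, 0.992, 0.13, 0.001]
contact_force: [0.5, -0.1, -0.2]
gripper_width: 0.373
grasp_force: 0.0
side dark lowest mm [22.9 23.7 26.8 28.5] 294
shift cm [-0.13 -0.08  0.46] toolx [0.966 0.258 0.002] tooly [ 0.258 -0.966  0.002] toolz [ 0.0027 -0.0014 -1.    ] t 2.95
q [ 0.56  0.53 -0.14  2.1   0.15  0.52 -1.  ] F [ 0.17 -0.52  0.65] w 0.375 g 0.0 p [ 0.4283 -0.2719 -0.0224]
```

```bash
python3 -m jog '[[0,0,0.55,0],[0,0,0.55,0],[0,0,0.55,0],[0,0,0.55,0]]' 0.25 20
python3 -m jog '[[0,0,0,0],[0,0,0,0],[0,0,0,0],[0,0,0,0],[0,0,0,0],[0,0,0,0]]' 1 25
python3 - <<'E'
from h import *
to(.4268,-.2714,-.027)
c=cam("side");save(c,"side3.png",(190,250,310,370),5)
E
```

```text
t: 3.28
eef_pos: [0.4269, -0.2712, -0.0294]
tool_rot: [0.0, 0.992, 0.13, 0.0]
contact_force: [0.6, -0.3, -0.4]
gripper_width: 0.375
grasp_force: 0.0
t: 3.78
eef_pos: [0.4269, -0.2712, -0.0293]
tool_rot: [0.0, 0.992, 0.13, 0.0]
contact_force: [-1.7, 0.3, 5.1]
gripper_width: 0.27
grasp_force: 24.5
shift cm [-0.02  0.01 -0.23] toolx [0.966 0.258 0.   ] tooly [ 0.258 -0.966  0.   ] toolz [ 1.e-04 -2.e-04 -1.e+00] t 3.78
q [ 0.56  0.54 -0.14  2.1   0.15  0.51 -1.01] F [-1.69  0.33  5.12] w 0.27 g 24.5 p [ 0.4269 -0.2712 -0.0293]
```

View pics/side3.png

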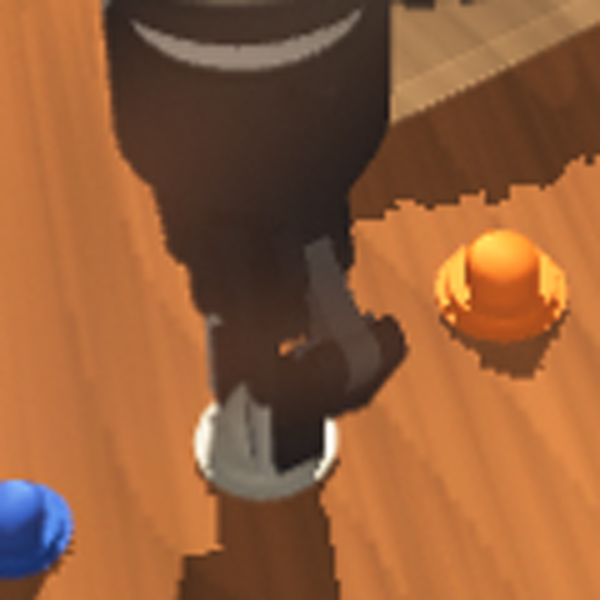

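Side crop: fingers hold the cap by its dome (dome (245,430), bead ellipse (265,450)), tips on the shoulder and opening 23 mm. Next I'll lift, go short of the hub and look at it with the wrist camera.

```bash
python3 -m jog '[[0,0,-0.3,0],[0,0,-3,0],[0,0,-7,0],[0,0,-11,0],[0,0,-14,0],[2,-4,-14,0],[4,-8,-14,0],[5,-12,-14,0],[6,-16,-14,0],[7,-20,-14,0],[7,-22.2,-14,0],[7,-22.2,-14,0],[7,-22.2,-14,0],[7,-22.2,-14,0]]' 1 30
python3 - <<'E'
from h import *
to(.5333,-.0133,.037)
c=cam("wrist");np.savez("w4.npz",**c);save(c,"w4.png",s=1.4)
E
```

```text
t: 5.0
eef_pos: [0.4372, -0.0393, 0.1104]
tool_rot: [0.0, 0.992, 0.13, -0.0]
contact_force: [-0.6, 0.6, -1.6]
gripper_width: 0.268
grasp_force: 29.7
shift cm [ 9.96 -0.04  7.34] toolx [ 0.966  0.258 -0.   ] tooly [ 0.258 -0.966  0.   ] toolz [-1.e-04 -5.e-04 -1.e+00] t 5.0
q [ 0.23  0.22 -0.32  2.16  0.1   0.77 -1.46] F [-0.56  0.58 -1.61] w 0.268 g 29.7 p [ 0.4372 -0.0393  0.1104]
```

View pics/w4.png

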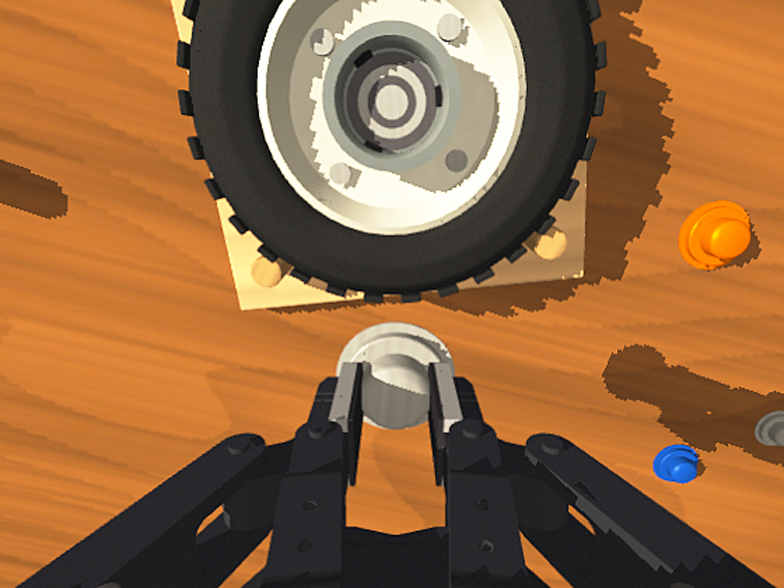

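Wrist picture: hub boss circle about (391,95), outer edges 322–461; held cap level in the fingers with bead at (395,376), edges 337–452 and 322–430.

```bash
python3 - <<'E'
from h import *
R=np.array([[.966,.258,0],[.258,-.966,0],[0,0,-1]])
c=dict(np.load("w4.npz"));P=cloud(c)
m=(np.hypot(P[...,0]-.5333,P[...,1]+.0133)<.04)&(P[...,2]>.0715)&(P[...,2]<.08);q=P[m]
A=np.c_[2*q[:,:2],np.ones(len(q))];
print("boss z",np.median(q[:,2]),"enclosing",cv2.minEnclosingCircle(q[:,:2].astype(np.float32)))
mk=m.astype(np.uint8);cn,_=cv2.findContours(mk,cv2.RETR_EXTERNAL,cv2.CHAIN_APPROX_NONE)
k=max(cn,key=len)[:,0];w=np.array([atz(c,u,v,.0735)[:2] for u,v in k])
A=np.c_[2*w,np.ones(len(w))];s=np.linalg.lstsq(A,(w**2).sum(1),rcond=None)[0];print("outer fit",s[:2],np.sqrt(s[2]+s[0]**2+s[1]**2))
hub=s[:2]
for uv in((395,376),):
    b=atz(c,uv[0]/1.4,uv[1]/1.4,.1425);print("cap",b)
print("cap widths",[(atz(c,u/1.4,v/1.4,.1425)-b).round(4)[:2].tolist() for u,v in((337,376),(452,376),(395,322),(395,430))])
d=np.r_[hub-b[:2],0];print("tool shift cap->hub cm",(R@d*100).round(2))
e=bot.get_obs()["eef_pos"];print("tcp->hub",(R@np.r_[hub-e[:2],0]*100).round(2))
m=(np.hypot(P[...,0]-e[0],P[...,1]-e[1])<.025)&(P[...,2]>.12)&(P[...,2]<.165)&(c["p"].min(-1)>90);q=P[m]
print("cap pts z",np.percentile(q[:,2],[1,10,30,50,70,90]).round(4),len(q))
E
```

```text
boss z 0.07326404425709523 enclosing ((0.5339203476905823, -0.011383963748812675), 0.031093988567590714)
outer fit [ 0.53376456 -0.01150237] 0.030525713298953518
cap [ 0.43734549 -0.03888137  0.1425    ]
cap widths [[-0.0055, 0.0207], [0.0054, -0.0203], [0.0207, 0.0055], [-0.0225, -0.006]]
tool shift cap->hub cm [10.02 -0.16  0.  ]
tcp->hub [10.06 -0.25  0.  ]
cap pts z [0.1417 0.1427 0.1475 0.156  0.1592 0.1602] 3969
```

```bash
python3 -m jog '[[3,-0.1,0,0],[6,-0.2,0,0],[9,-0.2,0,0],[10.05,-0.2,0,0],[10.05,-0.2,1.5,0],[10.05,-0.2,4,0],[10.05,-0.2,5.8,0],[10.05,-0.2,5.8,0],[10.05,-0.2,5.8,0],[10.05,-0.2,5.8,0]]'
python3 - <<'E'
from h import *
to(.5338,-.0115,.037)
c=cam("wrist");np.savez("w5.npz",**c);save(c,"w5.png",(130,150,430,350),2.6)
E
```

```text
t: 5.88
eef_pos: [0.5344, -0.0116, 0.0532]
tool_rot: [0.0, 0.992, 0.129, 0.0]
contact_force: [-0.5, -0.3, -1.0]
gripper_width: 0.268
grasp_force: 29.7
shift cm [-0.05 -0.02  1.62] toolx [0.967 0.257 0.001] tooly [ 0.257 -0.967  0.   ] toolz [ 8.e-04 -2.e-04 -1.e+00] t 5.88
q [ 0.14  0.45 -0.29  1.99  0.19  0.73 -1.58] F [-0.45 -0.33 -1.05] w 0.268 g 29.7 p [ 0.5344 -0.0116  0.0532]
```

View pics/w5.png

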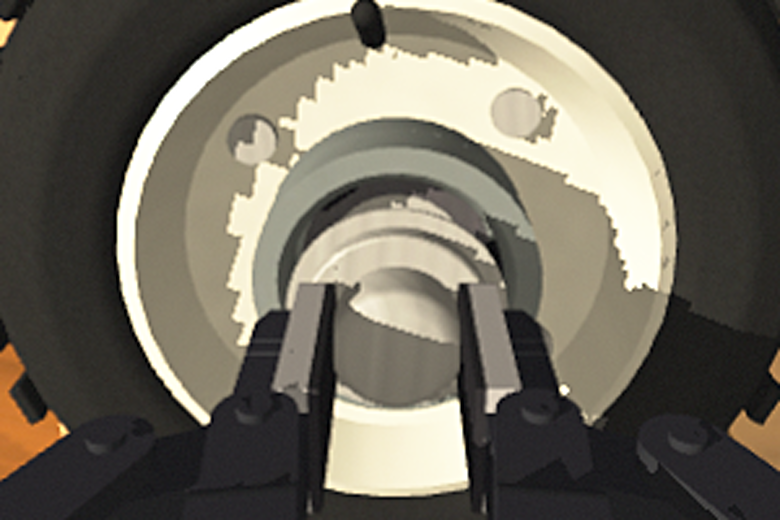

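Cap sits over the mouth: boss spans columns 253–543 (centre 398), cap bead 286–506 (centre 396), so it is centred sideways. That was my tenth picture, so from here I work by numbers. First the fore-aft offset.

```bash
python3 - <<'E'
from h import *
from scipy.optimize import least_squares
R=np.array([[.966,.258,0],[.258,-.966,0],[0,0,-1]])
c=dict(np.load("w5.npz"));P=cloud(c);e=np.array([.5341,-.0116,0.])
Q=(P-e)@R.T
m=(P[...,2]>.071)&(P[...,2]<.0755)&(np.hypot(Q[...,0],Q[...,1])<.04)&(np.hypot(Q[...,0],Q[...,1])>.023)&(Q[...,0]>-.005)
q=Q[m];ang=np.arctan2(q[:,1],q[:,0]);r=np.hypot(q[:,0],q[:,1])
pts=[]
for a in np.arange(-1.6,1.6,.08):
    k=np.abs(ang-a)<.04
    if k.sum()>4: i=np.where(k)[0]; j=i[np.argsort(r[i])[-2]]; pts.append(q[j,:2])
pts=np.array(pts);s=least_squares(lambda p:np.hypot(*(pts-p[:2]).T)-.031,[0,0],loss="soft_l1",f_scale=.0005)
print("boss centre rel tcp tool mm",(s.x*1000).round(2),len(pts),np.abs(s.fun).mean())
m=(P[...,2]>.078)&(P[...,2]<.0845)&(np.hypot(Q[...,0],Q[...,1])<.028)&(Q[...,0]>.013);q=Q[m];r=q[:,:2]
ang=np.arctan2(r[:,1],r[:,0]);pts=[]
for a in np.arange(-.9,.9,.08):
    i=np.where(np.abs(ang-a)<.04)[0]
    if len(i)>3: pts.append(r[i[np.argsort(np.hypot(*r[i].T))[-2]]])
pts=np.array(pts);s=least_squares(lambda p:np.hypot(*(pts-p[:2]).T)-.022,[0,0],loss="soft_l1",f_scale=.0005)
print("cap centre rel tcp tool mm",(s.x*1000).round(2),len(pts),np.abs(s.fun).mean(),"z",np.median(P[m][:,2]))
E
```

```text
boss centre rel tcp tool mm [-0.56 -0.09] 40 0.00016239059975162181
cap centre rel tcp tool mm [-0.97 -0.47] 1 1.3484023168863768e-09 z 0.08412780399460112
```

```bash
python3 -m jog '[[-0.04,0,0.5,0],[-0.04,0,1.0,0],[-0.04,0,1.3,0],[-0.04,0,1.4,0],[-0.04,0,1.4,0],[-0.04,0,1.4,0]]'
python3 -c "
from h import *
to(.5338,-.0115,.037)"
```

```text
t: 6.43
eef_pos: [0.5334, -0.0108, 0.0384]
tool_rot: [0.0, 0.992, 0.13, -0.0]
contact_force: [-0.2, 0.1, -0.8]
gripper_width: 0.269
grasp_force: 29.7
shift cm [0.02 0.07 0.14] toolx [ 0.966  0.258 -0.   ] tooly [ 0.258 -0.966  0.   ] toolz [-1.e-04 -1.e-04 -1.e+00] t 6.43
q [ 0.13  0.47 -0.28  2.    0.2   0.7  -1.59] F [-0.15  0.08 -0.83] w 0.269 g 29.7 p [ 0.5334 -0.0108  0.0384]
```

```bash
python3 -m jog '[[0,0,0.1,0],[0,0,0.15,0],[0,0,0.15,0],[0,0,0.15,0]]'
python3 -m jog '[[0,0,0,0],[0,0,0,0],[0,0,0,0],[0,0,-0.3,0],[0,0,-3,0],[0,0,-7,0],[-4,0,-9,0],[-8,0,-9,0],[-8,0,-9,0],[-8,0,-9,0]]' 0.1 30
python3 - <<'E'
from h import *
to(.5338,-.0115,.037)
c=cam("wrist");np.savez("w6.npz",**c);P=cloud(c)
s=cam("side");S=cloud(s)
for n,P in(("w",P),("s",S)):
    m=(np.hypot(P[...,0]-.5335,P[...,1]+.0125)<.012)&(P[...,2]>.07)&(P[...,2]<.1);q=P[m];print(n,"max z",np.percentile(q[:,2],[50,90,99]),len(q))
    t=q[q[:,2]>np.percentile(q[:,2],98)-.0025];print("dome",t.mean(0),cv2.minEnclosingCircle(t[:,:2].astype(np.float32)))
    m=(np.hypot(P[...,0]-.5335,P[...,1]+.0125)<.034)&(P[...,2]>.0715)&(P[...,2]<.0755);q=P[m];print("boss",cv2.minEnclosingCircle(q[:,:2].astype(np.float32)),np.median(q[:,2]))
E
```

```text
t: 6.77
eef_pos: [0.5336, -0.0108, 0.037]
tool_rot: [0.0, 0.992, 0.13, 0.0]
contact_force: [0.2, 0.4, -0.3]
gripper_width: 0.272
grasp_force: 29.7
t: 7.6
eef_pos: [0.4537, -0.0326, 0.1271]
tool_rot: [0.001, 0.992, 0.129, -0.001]
contact_force: [0.7, 0.4, 0.2]
gripper_width: 0.449
grasp_force: 0.0
shift cm [8.3 0.  9. ] toolx [ 0.967  0.256 -0.001] tooly [ 0.256 -0.967  0.001] toolz [-0.001  -0.0014 -1.    ] t 7.6
q [ 0.23  0.22 -0.33  2.11  0.1   0.83 -1.47] F [0.65 0.43 0.24] w 0.449 g 0.0 p [ 0.4537 -0.0326  0.1271]
w max z [0.08412187 0.08533471 0.08621489] 1064
dome [ 0.53336795 -0.01072331  0.08453934] ((0.5335584878921509, -0.011187341995537281), 0.011316739022731781)
boss ((0.5334840416908264, -0.011502424255013466), 0.03130438178777695) 0.07318554440657432
s max z [0.08281936 0.08469142 0.08545286] 87
dome [ 0.53233939 -0.01336764  0.08405956] ((0.5332415699958801, -0.0123654929921031), 0.011339799501001835)
boss ((0.533490777015686, -0.012569363228976727), 0.03241398558020592) 0.07273984952657869
```

The cap rests on the tabs: dome top 85.5 mm, so underside about 5.5 mm above the seat, centred within 1 mm. On to the driver.

```bash
python3 -m jog '[[0.3,-4,0,0],[0.5,-8,0,0],[0.7,-12,0,0],[0.9,-16,0,0],[1.1,-20,0,0],[1.2,-24,0,0],[1.3,-28,0,0],[1.3,-32,0,0],[1.3,-33.5,0,0],[1.3,-33.5,0,0],[1.3,-33.5,0,0],[1.3,-33.5,0,0]]' 0 30
cat >> h.py <<'E'
def drv(c,xy,zmin=.03):
    P=cloud(c);m=(np.hypot(P[...,0]-xy[0],P[...,1]-xy[1])<.035)&(P[...,2]>zmin)&(P[...,2]<.107)&(c["p"].min(-1)>70);q=P[m]
    t=q[q[:,2]>q[:,2].max()-.004];(x,y),r=cv2.minEnclosingCircle(t[:,:2].astype(np.float32))
    print("driver zmax",np.percentile(q[:,2],[50,99]).round(4),"top",np.round([x,y,r],4),"mean",t.mean(0).round(4),len(t),len(q))
E
python3 - <<'E'
from h import *
to(.4465,.312,.02)
c=cam("wrist");np.savez("w7.npz",**c);drv(c,(.4465,.312))
s=cam("side");drv(s,(.4465,.312));s=cam("scene");drv(s,(.4465,.312))
E
```

```text
t: 8.7
eef_pos: [0.3829, 0.295, 0.1265]
tool_rot: [0.0, 0.992, 0.13, -0.0]
contact_force: [0.1, -0.5, -1.9]
gripper_width: 0.5
grasp_force: 0.0
shift cm [ 6.590e+00 -1.000e-02  1.064e+01] toolx [ 0.966  0.257 -0.001] tooly [ 0.257 -0.966  0.   ] toolz [-6.e-04 -7.e-04 -1.e+00] t 8.7
q [-0.33  0.29 -0.52  2.04  0.19  0.86 -2.28] F [ 0.1  -0.5  -1.85] w 0.5 g 0.0 p [0.3829 0.295  0.1265]
driver zmax [0.0997 0.1014] top [0.4464 0.3147 0.0132] mean [0.4466 0.3148 0.0998] 1334 1545
driver zmax [0.0671 0.0982] top [0.4456 0.312  0.0135] mean [0.4451 0.3099 0.0968] 38 263
driver zmax [0.0775 0.1033] top [0.4467 0.3144 0.0134] mean [0.447  0.3128 0.1013] 42 232
```

```bash
python3 -m jog '[[3,-0.1,0,0],[6,-0.25,0,0],[6.6,-0.25,0,0],[6.6,-0.25,2,0],[6.6,-0.25,5,0],[6.6,-0.25,8,0],[6.6,-0.25,10.5,0],[6.6,-0.25,11,0],[6.6,-0.25,11,0],[6.6,-0.25,11,0]]' 0
python3 -c "
from h import *
to(.4464,.3147,.015)
c=cam('wrist');drv(c,(.4464,.3147),.09)"
```

```text
t: 9.68
eef_pos: [0.446, 0.315, 0.0178]
tool_rot: [-0.0, 0.992, 0.13, 0.0]
contact_force: [-0.0, 0.5, 1.2]
gripper_width: 0.506
grasp_force: 0.0
shift cm [0.03 0.04 0.28] toolx [0.966 0.257 0.001] tooly [ 0.257 -0.966 -0.   ] toolz [ 5.e-04  4.e-04 -1.e+00] t 9.68
q [-0.39  0.54 -0.43  1.98  0.34  0.7  -2.34] F [-0.04  0.45  1.17] w 0.506 g 0.0 p [0.446  0.315  0.0178]
driver zmax [0.0996 0.1012] top [0.449  0.3216 0.0197] mean [0.4477 0.3151 0.0999] 2864 4214
```

```bash
python3 -m jog '[[0,0,0,0],[0,0,0,0],[0,0,0,0],[0,0,0,0],[0,0,0,0],[0,0,0,0]]' 1 80
python3 -m jog '[[0,0,-0.3,0],[0,0,-3,0],[0,0,-7,0],[0,0,-10,0],[0,0,-12,0],[0,0,-12,0],[0,0,-12,0]]'
python3 - <<'E'
from h import *
to(.4464,.3147,.135)
for n in("side","scene"):
    c=cam(n);P=cloud(c);m=(np.hypot(P[...,0]-.4464,P[...,1]-.3147)<.035)&(P[...,2]>.08)&(P[...,2]<.24)&(c["p"].min(-1)>60);q=P[m]
    print(n,np.percentile(q[:,2],[0,1,50,99]).round(4),len(q))
    z0=q[:,2].min()
    for a in np.arange(z0,z0+.055,.009):
        k=q[(q[:,2]>=a)&(q[:,2]<a+.009)]
        if len(k)>4: print(round(a,3),((k.min(0)+k.max(0))/2)[:2].round(4),k.mean(0)[:2].round(4),np.ptp(k,axis=0)[:2].round(4),len(k))
E
```

```text
t: 10.23
eef_pos: [0.4467, 0.3157, 0.0187]
tool_rot: [-0.001, 0.992, 0.13, 0.001]
contact_force: [0.2, -1.8, 7.5]
gripper_width: 0.281
grasp_force: 77.9
t: 10.82
eef_pos: [0.446, 0.3152, 0.138]
tool_rot: [-0.0, 0.992, 0.13, 0.001]
contact_force: [0.6, -0.8, -2.5]
gripper_width: 0.288
grasp_force: 78.6
shift cm [0.02 0.06 0.3 ] toolx [0.966 0.258 0.003] tooly [ 0.258 -0.966 -0.001] toolz [ 0.0024  0.0012 -1.    ] t 10.82
q [-0.32  0.37 -0.5   1.9   0.22  0.93 -2.24] F [ 0.55 -0.85 -2.5 ] w 0.288 g 78.6 p [0.446  0.3152 0.138 ]
side [0.1174 0.1182 0.1538 0.2176] 408
0.117 [0.4441 0.3039] [0.4441 0.2999] [0.0348 0.0229] 47
0.126 [0.4447 0.3026] [0.444  0.2999] [0.036  0.0193] 51
0.135 [0.4437 0.3044] [0.4425 0.3006] [0.0335 0.0252] 51
0.144 [0.4448 0.3066] [0.4436 0.3028] [0.0323 0.0218] 54
0.153 [0.4441 0.3053] [0.4439 0.3037] [0.0252 0.016 ] 37
0.162 [0.4448 0.306 ] [0.4443 0.3045] [0.0253 0.0139] 34
0.171 [0.4459 0.3013] [0.444  0.3008] [0.0265 0.0181] 32
scene [0.1177 0.1195 0.1808 0.2207] 471
0.118 [0.4557 0.3124] [0.4574 0.314 ] [0.0135 0.0331] 26
0.127 [0.4546 0.3127] [0.4582 0.3135] [0.0172 0.0338] 30
0.136 [0.4539 0.313 ] [0.4566 0.3146] [0.0189 0.034 ] 37
0.145 [0.4495 0.3126] [0.4533 0.3128] [0.0261 0.0341] 63
0.154 [0.4498 0.3124] [0.453  0.3139] [0.0143 0.0264] 27
0.163 [0.4529 0.3134] [0.4539 0.3141] [0.0108 0.0229] 28
0.172 [0.4518 0.3136] [0.4543 0.3147] [0.0115 0.0298] 24
```

Driver hangs upright: its centres stay constant with height in both cameras, foot rim about 118 mm over the bench. Moving over the cap.

```bash
python3 -m jog '[[0,2,0,0],[0,6,0,0],[0,10,0,0],[0,14,0,0],[0,18,0,0],[0,22,0,0],[0,26,0,0],[0,29.5,0,0],[0.05,32,0,0],[0.05,33.5,0,0],[0.05,33.75,0,0],[0.05,33.75,0,0],[0.05,33.75,1.5,0],[0.05,33.75,2.7,0],[0.05,33.75,2.7,0],[0.05,33.75,2.7,0],[0.05,33.75,2.7,0]]'
python3 - <<'E'
from h import *
to(.5336,-.011,.0915)
for n in("side","scene"):
    c=cam(n);np.savez("p_"+n+".npz",**c);P=cloud(c);m=(np.hypot(P[...,0]-.5336,P[...,1]+.011)<.03)&(P[...,2]>.077)&(P[...,2]<.24)&(c["p"].min(-1)>50);q=P[m]
    for a in np.arange(.077,.14,.008):
        k=q[(q[:,2]>=a)&(q[:,2]<a+.008)]
        if len(k)>4: print(n,round(a,3),((k.min(0)+k.max(0))/2)[:2].round(4),k.mean(0)[:2].round(4),np.ptp(k,axis=0)[:2].round(4),len(k))
E
```

```text
t: 12.33
eef_pos: [0.5328, -0.0101, 0.1099]
tool_rot: [-0.0, 0.991, 0.131, -0.0]
contact_force: [-0.1, -0.2, -0.9]
gripper_width: 0.286
grasp_force: 78.8
shift cm [0.05 0.11 1.84] toolx [ 0.966  0.259 -0.   ] tooly [ 0.259 -0.966 -0.   ] toolz [-4.e-04  3.e-04 -1.e+00] t 12.33
q [ 0.2   0.37 -0.37  1.95  0.17  0.85 -1.57] F [-0.06 -0.19 -0.93] w 0.286 g 78.8 p [ 0.5328 -0.0101  0.1099]
side 0.077 [ 0.5334 -0.0185] [ 0.5318 -0.0205] [0.025  0.0154] 51
side 0.085 [ 0.5351 -0.0232] [ 0.5352 -0.0253] [0.0286 0.0136] 11
side 0.093 [ 0.5316 -0.0226] [ 0.5288 -0.0249] [0.0346 0.0174] 68
side 0.101 [ 0.5318 -0.023 ] [ 0.5299 -0.0251] [0.0341 0.0162] 57
side 0.109 [ 0.5322 -0.0212] [ 0.5303 -0.0248] [0.036  0.0188] 70
side 0.117 [ 0.5319 -0.0167] [ 0.529  -0.0218] [0.0334 0.026 ] 84
side 0.125 [ 0.5318 -0.019 ] [ 0.5296 -0.021 ] [0.0262 0.0151] 51
side 0.133 [ 0.5322 -0.0181] [ 0.5298 -0.0205] [0.0258 0.0138] 48
scene 0.077 [ 0.5362 -0.002 ] [ 0.5397 -0.005 ] [0.0202 0.0315] 17
scene 0.093 [ 0.5385 -0.0083] [ 0.5432 -0.0049] [0.0212 0.0283] 19
scene 0.101 [ 0.5359 -0.0073] [ 0.5415 -0.0026] [0.0294 0.0258] 21
scene 0.109 [ 0.5335 -0.0072] [ 0.5406 -0.0023] [0.0321 0.0272] 27
scene 0.117 [ 0.5359 -0.0112] [ 0.5411 -0.0066] [0.0262 0.0358] 43
scene 0.125 [ 0.5336 -0.0107] [ 0.5388 -0.0068] [0.0259 0.0262] 31
scene 0.133 [ 0.5388 -0.0078] [ 0.5401 -0.0053] [0.0118 0.0181] 13
```

```bash
cat > lat.py <<'E'
from h import *
def lateral(c,z0,z1,xy=(.5336,-.011),r=.032):
    P=cloud(c);m=(np.hypot(P[...,0]-xy[0],P[...,1]-xy[1])<r)&(P[...,2]>z0)&(P[...,2]<z1)
    ax=c["T"][:2,0]/np.linalg.norm(c["T"][:2,0]);out=[];w=[]
    for v in np.where(m.any(1))[0]:
        u=np.where(m[v])[0]
        a=(P[v,u,:2]-np.array(xy))@ax; out.append((a.min()+a.max())/2);w.append(np.ptp(a))
    return ax,np.array(out)*1000,np.array(w)*1000
def run(files):
    for f in files:
        c=dict(np.load(f))
        for nm,z0,z1 in(("dome",.075,.0835),("foot",.094,.112),("handle",.126,.14)):
            ax,o,w=lateral(c,z0,z1);print(f,ax.round(2),nm,"mid",o.round(1),"w",w.round(0))
if __name__=="__main__": run(("p_side.npz","p_scene.npz"))
E
python3 lat.py
```

```text
p_side.npz [ 0.96 -0.27] dome mid [-0.3  0.8 -0.2 -0.2 -0.2  0.9  3. ] w [22. 24. 22. 22. 22. 16. 12.]
p_side.npz [ 0.96 -0.27] foot mid [16.3 -0.3 -0.2 -0.3 -0.3 -0.2 -0.2 -1.3 -1.2  1.9  1.9] w [ 0. 33. 33. 34. 34. 34. 34. 32. 32. 22. 14.]
p_side.npz [ 0.96 -0.27] handle mid [-13.2  -0.6  -1.5  -1.5  -1.5  -0.5  -0.5  -0.4  -3.2] w [ 0. 25. 23. 23. 23. 25. 21. 14.  4.]
p_scene.npz [-0.63  0.78] dome mid [ 18.9  -0.4  25.7 -26.6  27.   -0.5  21.4  -7.3   9.   -6.   -8.7   0.8
   0.7   2.1   0.7   7.4] w [ 0. 50.  3.  3.  0. 60. 16. 46. 35. 38. 38. 41. 41. 32. 19.  0.]
p_scene.npz [-0.63  0.78] foot mid [ 18.3 -16.4  -0.5  -0.5  -0.5   0.8  -0.5  -0.5] w [ 0.  0. 32. 32. 27. 24. 16.  5.]
p_scene.npz [-0.63  0.78] handle mid [ 1.   1.   1.   0.9  0.9 -3. ] w [29. 23. 24. 18. 18.  0.]
```

```bash
python3 -m jog '[[0,0,0.4,0],[0,0,0.8,0],[0,0,1.1,0],[0,0,1.2,0],[0,0,1.2,0]]' 1 100
python3 -m jog '[[0,0,0.1,0],[0,0,0.2,0],[0,0,0.2,0]]'
```

```text
t: 12.85
eef_pos: [0.5326, -0.011, 0.0974]
tool_rot: [-0.0, 0.992, 0.13, -0.0]
contact_force: [0.3, -0.4, -2.1]
gripper_width: 0.284
grasp_force: 98.0
t: 13.1
eef_pos: [0.5329, -0.011, 0.0958]
tool_rot: [0.0, 0.992, 0.13, -0.0]
contact_force: [0.2, 0.5, -1.7]
gripper_width: 0.281
grasp_force: 98.0
```

```bash
python3 -m jog '[[0,0,0.1,0],[0,0,0.1,0],[0,0,0.1,0]]'; python3 -m jog '[[0,0,0.1,0],[0,0,0.1,0],[0,0,0.1,0]]'; python3 -m jog '[[0,0,0.1,0],[0,0,0.1,0],[0,0,0.1,0]]'
```

```text
t: 13.35
eef_pos: [0.533, -0.0109, 0.0949]
tool_rot: [-0.0, 0.992, 0.13, -0.0]
contact_force: [-0.3, 0.5, -2.8]
gripper_width: 0.286
grasp_force: 98.0
t: 13.6
eef_pos: [0.5329, -0.011, 0.0939]
tool_rot: [-0.0, 0.992, 0.13, -0.0]
contact_force: [0.5, 0.2, -1.9]
gripper_width: 0.279
grasp_force: 98.0
t: 13.85
eef_pos: [0.5331, -0.011, 0.093]
tool_rot: [0.0, 0.992, 0.13, 0.0]
contact_force: [-0.2, -0.2, -1.5]
gripper_width: 0.288
grasp_force: 98.0
```

```bash
python3 -m jog '[[0,0,0.1,0],[0,0,0.1,0],[0,0,0.1,0]]'; python3 -m jog '[[0,0,0.1,0],[0,0,0.1,0],[0,0,0.1,0]]'; python3 -m jog '[[0,0,0.1,0],[0,0,0.1,0],[0,0,0.1,0]]'
```

```text
t: 14.1
eef_pos: [0.5331, -0.011, 0.0919]
tool_rot: [-0.0, 0.992, 0.13, 0.0]
contact_force: [0.3, -0.2, -1.5]
gripper_width: 0.281
grasp_force: 98.0
t: 14.35
eef_pos: [0.5332, -0.011, 0.091]
tool_rot: [0.0, 0.992, 0.13, 0.0]
contact_force: [0.4, -1.1, 0.2]
gripper_width: 0.277
grasp_force: 98.0
t: 14.6
eef_pos: [0.5333, -0.0111, 0.0901]
tool_rot: [0.0, 0.992, 0.13, 0.0]
contact_force: [0.2, -1.5, 2.1]
gripper_width: 0.283
grasp_force: 98.0
```

```bash
for i in 1; do python3 -m jog '[[0,0,0.1,0],[0,0,0.1,0],[0,0,0.1,0]]' | grep -E "t:|eef|contact"; done; python3 -m jog '[[0,0,0.1,0],[0,0,0.1,0],[0,0,0.1,0]]' | grep -E "t:|eef|contact"; python3 -m jog '[[0,0,0.1,0],[0,0,0.1,0],[0,0,0.1,0]]'
```

```text
t: 14.85
eef_pos: [0.5334, -0.0111, 0.0892]
tool_rot: [0.0, 0.992, 0.13, 0.0]
contact_force: [0.5, -1.2, 3.3]
t: 15.1
eef_pos: [0.5334, -0.0111, 0.0883]
tool_rot: [0.0, 0.992, 0.13, 0.0]
contact_force: [-0.7, -1.5, 6.1]
t: 15.35
eef_pos: [0.5335, -0.0111, 0.0875]
tool_rot: [0.0, 0.992, 0.13, 0.0]
contact_force: [-0.4, -0.6, 7.5]
gripper_width: 0.278
grasp_force: 98.0
```

```bash
python3 -m jog '[[0,0,0.1,0],[0,0,0.1,0],[0,0,0.1,0]]' | grep -E "eef|contact"; python3 -m jog '[[0,0,0.1,0],[0,0,0.1,0],[0,0,0.1,0]]' | grep -E "eef|contact"; python3 -m jog '[[0,0,0.1,0],[0,0,0.1,0],[0,0,0.1,0]]'
```

```text
eef_pos: [0.5336, -0.011, 0.0867]
contact_force: [-1.4, -1.6, 8.4]
eef_pos: [0.5337, -0.0111, 0.0859]
contact_force: [-1.5, -1.7, 10.6]
t: 16.1
eef_pos: [0.5338, -0.011, 0.0851]
tool_rot: [0.0, 0.992, 0.13, 0.001]
contact_force: [-0.7, -0.4, 11.6]
gripper_width: 0.281
grasp_force: 98.3
```

```bash
python3 -m jog '[[0,0,0.1,0],[0,0,0.1,0],[0,0,0.1,0]]' | grep -E "eef|contact"; python3 -m jog '[[0,0,0.1,0],[0,0,0.1,0],[0,0,0.1,0]]' | grep -E "eef|contact"; python3 -m jog '[[0,0,0.1,0],[0,0,0.1,0],[0,0,0.1,0]]'
```

```text
eef_pos: [0.5339, -0.011, 0.0843]
contact_force: [-3.3, -1.0, 14.0]
eef_pos: [0.534, -0.011, 0.0835]
contact_force: [-2.3, -1.3, 15.4]
t: 16.85
eef_pos: [0.5341, -0.0109, 0.0826]
tool_rot: [0.0, 0.992, 0.13, 0.001]
contact_force: [-3.3, -1.0, 16.1]
gripper_width: 0.281
grasp_force: 98.6
```

```bash
python3 -m jog '[[0,0,0.1,0],[0,0,0.1,0],[0,0,0.1,0]]' | grep -E "eef|contact"; python3 -m jog '[[0,0,0.1,0],[0,0,0.1,0],[0,0,0.1,0]]' | grep -E "eef|contact"; python3 -m jog '[[0,0,0.1,0],[0,0,0.1,0],[0,0,0.1,0]]'
```

```text
eef_pos: [0.5342, -0.0106, 0.0813]
contact_force: [-0.7, 0.3, 13.6]
eef_pos: [0.5342, -0.0106, 0.0806]
contact_force: [-2.4, -0.9, 15.5]
t: 17.6
eef_pos: [0.5343, -0.0106, 0.0798]
tool_rot: [0.0, 0.992, 0.13, 0.001]
contact_force: [-2.9, -0.7, 17.8]
gripper_width: 0.285
grasp_force: 99.6
```

```bash
python3 - <<'E'
from h import *
to(.5336,-.011,.08)
for n in("side","scene"):
    c=cam(n);np.savez("p_"+n+".npz",**c)
    P=cloud(c);m=(np.hypot(P[...,0]-.5336,P[...,1]+.011)<.034)&(P[...,2]>.055)&(P[...,2]<.09);
    m2=m&(np.hypot(P[...,0]-.5336,P[...,1]+.011)>.024);print(n,"boss z",np.percentile(P[m2][:,2],[50,70,80,90]).round(4))
E
```

```text
shift cm [-0.08  0.02 -0.02] toolx [0.966 0.258 0.003] tooly [ 0.258 -0.966  0.001] toolz [ 0.0027 -0.     -1.    ] t 17.6
q [ 0.19  0.41 -0.36  1.98  0.2   0.78 -1.59] F [-2.87 -0.7  17.78] w 0.285 g 99.6 p [ 0.5343 -0.0106  0.0798]
side boss z [0.0647 0.0657 0.066  0.0663]
scene boss z [0.0665 0.0678 0.0682 0.0691]
```

```bash
python3 -m jog '[[0,0,0.1,0],[0,0,0.1,0],[0,0,0.1,0]]' | grep -E "eef|contact"; python3 -m jog '[[0,0,0.1,0],[0,0,0.1,0],[0,0,0.1,0]]' | grep -E "eef|contact"; python3 -m jog '[[0,0,0.1,0],[0,0,0.1,0],[0,0,0.1,0],[0,0,0.1,0],[0,0,0.1,0]]'
```

```text
eef_pos: [0.5344, -0.0106, 0.079]
contact_force: [-4.8, -0.3, 20.3]
eef_pos: [0.5344, -0.0106, 0.0783]
contact_force: [-4.7, -0.6, 22.1]
t: 18.62
eef_pos: [0.5345, -0.0106, 0.0776]
tool_rot: [0.0, 0.992, 0.13, 0.001]
contact_force: [-5.1, -0.3, 24.8]
gripper_width: 0.282
grasp_force: 100.3
```

```bash
python3 -m jog '[[0,0,-0.3,0],[0,0,-0.6,0],[0,0,-0.9,0],[0,0,-1.2,0],[0,0,-1.5,0],[0,0,-1.8,0],[0,0,-2.2,0],[0,0,-3,0],[0,0,-4,0],[0,0,-6,0],[-2,0,-7,0],[-5,0,-7,0],[-8,0,-7,0],[-8,0,-7,0],[-8,0,-7,0]]'
python3 - <<'E'
from h import *
to(.5336,-.011,.08)
for n in("wrist","side"):
    c=cam(n);P=cloud(c)
    m=(np.hypot(P[...,0]-.5335,P[...,1]+.0125)<.012)&(P[...,2]>.065)&(P[...,2]<.1);q=P[m];print(n,"z",np.percentile(q[:,2],[50,90,99]).round(4),len(q))
    t=q[q[:,2]>np.percentile(q[:,2],98)-.0025];print("dome",t.mean(0).round(4),cv2.minEnclosingCircle(t[:,:2].astype(np.float32)))
    m=(np.hypot(P[...,0]-.5335,P[...,1]+.0125)<.034)&(P[...,2]>.0705)&(P[...,2]<.0755)&(np.hypot(P[...,0]-.5335,P[...,1]+.0125)>.025);q=P[m];print("boss",cv2.minEnclosingCircle(q[:,:2].astype(np.float32)),np.median(q[:,2]))
    a=t-t.mean(0);print("tilt of top",np.linalg.lstsq(np.c_[a[:,:2],np.ones(len(a))],a[:,2],rcond=None)[0][:2].round(3))
E
```

```text
t: 19.87
eef_pos: [0.4546, -0.0323, 0.1457]
tool_rot: [0.001, 0.992, 0.129, 0.0]
contact_force: [1.1, 0.4, -1.7]
gripper_width: 0.282
grasp_force: 98.1
shift cm [ 8.18 -0.04  6.57] toolx [0.966 0.257 0.   ] tooly [ 0.257 -0.966  0.001] toolz [ 4.e-04 -1.e-03 -1.e+00] t 19.87
q [ 0.28  0.2  -0.39  2.09  0.1   0.87 -1.48] F [ 1.1   0.43 -1.7 ] w 0.282 g 98.1 p [ 0.4546 -0.0323  0.1457]
wrist z [0.0793 0.0804 0.0812] 864
dome [ 0.5342 -0.0111  0.0796] ((0.5343580842018127, -0.010885917581617832), 0.01162654161453247)
boss ((0.5335360765457153, -0.011509132571518421), 0.03131420910358429) 0.07319391334529554
tilt of top [0.014 0.005]
side z [0.0777 0.0794 0.0798] 93
dome [ 0.5337 -0.0135  0.0787] ((0.5339207053184509, -0.013768215663731098), 0.010718068107962608)
boss ((0.5344375371932983, -0.012700551189482212), 0.032249815762043) 0.07250840717219548
tilt of top [0.008 0.031]
```

The cap went home: dome top dropped about 5.3 mm from its resting height, centred and level. Now I'll stand the driver on clear bench beside the wheel.

```bash
python3 -m jog '[[1,-4,0,0],[2,-8,0,0],[3,-12,0,0],[4,-16,0,0],[5,-20,0,0],[5.5,-22.5,0,0],[5.5,-22.5,0,0],[5.5,-22.5,3,0],[5.5,-22.5,6,0],[5.5,-22.5,9,0],[5.5,-22.5,10.5,0],[5.5,-22.5,10.5,0],[5.5,-22.5,10.5,0],[5.5,-22.5,10.5,0]]'
python3 - <<'E'
from h import *
to(.45,.2,.018)
e=bot.get_obs()["eef_pos"]
for n in("side","scene"):
    c=cam(n);P=cloud(c);m=(np.hypot(P[...,0]-e[0],P[...,1]-e[1])<.032)&(P[...,2]>.006)&(P[...,2]<.08)&(c["p"].min(-1)>75);q=P[m]
    print(n,np.percentile(q[:,2],[0,1,3,50]).round(4),len(q))
    for a in np.arange(.02,.07,.008):
        k=q[(q[:,2]>=a)&(q[:,2]<a+.008)]
        if len(k)>4: print(round(a,3),((k.min(0)+k.max(0))/2)[:2].round(4),np.ptp(k,axis=0)[:2].round(4),len(k))
E
```

```text
t: 21.13
eef_pos: [0.4521, 0.201, 0.041]
tool_rot: [-0.001, 0.992, 0.13, 0.001]
contact_force: [-0.0, 0.2, -1.3]
gripper_width: 0.283
grasp_force: 98.5
shift cm [-0.24  0.04  2.3 ] toolx [0.966 0.258 0.002] tooly [ 0.258 -0.966 -0.001] toolz [ 0.0017  0.0013 -1.    ] t 21.13
q [-0.16  0.44 -0.46  2.08  0.3   0.68 -2.14] F [-0.01  0.18 -1.31] w 0.283 g 98.5 p [0.4521 0.201  0.041 ]
side [0.0214 0.0227 0.0238 0.0482] 281
0.02 [0.4507 0.1871] [0.0321 0.0139] 30
0.028 [0.4503 0.1909] [0.0337 0.0215] 47
0.036 [0.4508 0.1875] [0.0345 0.0158] 39
0.044 [0.451  0.1901] [0.0336 0.0203] 52
0.052 [0.4515 0.1933] [0.0296 0.0234] 45
0.06 [0.45   0.1919] [0.0233 0.0138] 29
0.068 [0.4504 0.1923] [0.0235 0.0138] 32
scene [0.0222 0.0226 0.0248 0.0512] 151
0.02 [0.46   0.2047] [0.0158 0.0225] 11
0.028 [0.462 0.201] [0.0145 0.0297] 19
0.036 [0.459  0.2009] [0.0209 0.0323] 19
0.044 [0.4553 0.1991] [0.0288 0.0345] 30
0.052 [0.4573 0.201 ] [0.0226 0.0281] 34
0.06 [0.4564 0.2022] [0.0179 0.019 ] 15
0.068 [0.4581 0.2029] [0.0149 0.0176] 16
```

Rim about 21.5 mm over the bench, driver upright. Lowering until contact.

```bash
python3 -m jog '[[0,0,0.6,0],[0,0,1.2,0],[0,0,1.8,0],[0,0,1.9,0],[0,0,1.9,0],[0,0,1.9,0]]' | grep -E "eef|contact"; python3 -m jog '[[0,0,0.1,0],[0,0,0.1,0],[0,0,0.1,0]]' | grep -E "eef|contact"; python3 -m jog '[[0,0,0.1,0],[0,0,0.1,0],[0,0,0.1,0]]'
```

```text
eef_pos: [0.4506, 0.2, 0.0207]
contact_force: [-0.4, 0.5, -2.1]
eef_pos: [0.4509, 0.2, 0.02]
contact_force: [0.2, 0.2, -2.2]
t: 22.23
eef_pos: [0.4508, 0.1999, 0.0189]
tool_rot: [0.0, 0.992, 0.13, 0.0]
contact_force: [0.1, 0.2, -1.6]
gripper_width: 0.279
grasp_force: 98.5
```

```bash
python3 -m jog '[[0,0,0.05,0],[0,0,0.05,0],[0,0,0.05,0]]' | grep -E "eef|contact"; python3 -m jog '[[0,0,0.05,0],[0,0,0.05,0],[0,0,0.05,0]]' | grep -E "eef|contact"; python3 -m jog '[[0,0,0.05,0],[0,0,0.05,0],[0,0,0.05,0]]'
```

```text
eef_pos: [0.451, 0.2, 0.0188]
contact_force: [-1.8, -0.6, 5.4]
eef_pos: [0.4511, 0.2, 0.0188]
contact_force: [-3.4, -2.0, 10.0]
t: 22.98
eef_pos: [0.4512, 0.2001, 0.0187]
tool_rot: [0.0, 0.992, 0.13, 0.0]
contact_force: [-4.1, -3.1, 17.7]
gripper_width: 0.28
grasp_force: 100.1
```

```bash
python3 -m jog '[[0,0,-0.1,0],[0,0,-0.1,0],[0,0,-0.1,0]]' 1 20
python3 -m jog '[[0,0,0,0],[0,0,0,0],[0,0,0,0],[0,0,0,0],[0,0,0,0]]' 0
python3 -m jog '[[0,0,-2,0],[0,0,-5,0],[0,0,-9,0],[0,0,-13,0],[-4,0,-14,0],[-7,0,-14,0],[-7,0,-14,0],[-7,0,-14,0],[-7,0,-14,0]]'
python3 - <<'E'
from h import *
for n in("side","scene","wrist"):
    c=cam(n);P=cloud(c);m=(np.hypot(P[...,0]-.451,P[...,1]-.2)<.032)&(P[...,2]>.006)&(P[...,2]<.115)&(c["p"].min(-1)>75);q=P[m]
    print(n,np.percentile(q[:,2],[0,1,50,99,100]).round(4),len(q))
    for a in (.006,.02,.04,.06,.08,.092):
        k=q[(q[:,2]>=a)&(q[:,2]<a+.012)]
        if len(k)>4: print(round(a,3),((k.min(0)+k.max(0))/2)[:2].round(4),np.ptp(k,axis=0)[:2].round(4),len(k))
    for nm,x,y,r in(("jar",.7945,.082,.04),("bearing",.6748,.3072,.025)):
        k=P[(np.hypot(P[...,0]-x,P[...,1]-y)<r)&(P[...,2]>.005)&(P[...,2]<.08)]
        if len(k): print(nm,((k.min(0)+k.max(0))/2).round(3))
    m=(np.hypot(P[...,0]-.5335,P[...,1]+.0125)<.012)&(P[...,2]>.065)&(P[...,2]<.1)
    if m.sum(): print("dome z",np.percentile(P[m][:,2],99).round(4))
E
```

```text
t: 23.23
eef_pos: [0.4512, 0.2001, 0.0188]
tool_rot: [-0.0, 0.992, 0.13, 0.0]
contact_force: [-1.8, -1.7, 6.4]
gripper_width: 0.28
grasp_force: 99.0
t: 23.65
eef_pos: [0.4508, 0.2, 0.0183]
tool_rot: [-0.0, 0.992, 0.13, -0.0]
contact_force: [0.3, -0.4, -1.1]
gripper_width: 0.501
grasp_force: 0.0
t: 24.4
eef_pos: [0.3837, 0.182, 0.1586]
tool_rot: [-0.0, 0.992, 0.13, 0.0]
contact_force: [0.8, -0.0, 0.8]
gripper_width: 0.502
grasp_force: 0.0
side [0.0063 0.0072 0.0538 0.0999 0.1006] 448
0.006 [0.4496 0.1865] [0.0325 0.0145] 59
0.02 [0.45   0.1906] [0.035  0.0235] 74
0.04 [0.4495 0.1888] [0.0218 0.0101] 40
0.06 [0.4497 0.1894] [0.0245 0.0142] 46
0.08 [0.449  0.1907] [0.0233 0.0151] 48
0.092 [0.4499 0.1967] [0.0238 0.0263] 69
jar [0.793 0.08  0.033]
bearing [0.675 0.311 0.008]
dome z 0.0809
scene [0.0067 0.0074 0.0607 0.1036 0.1042] 279
0.006 [0.457  0.2015] [0.0214 0.0323] 27
0.02 [0.4525 0.201 ] [0.0317 0.0292] 47
0.04 [0.4563 0.2005] [0.0144 0.0203] 22
0.06 [0.4577 0.1998] [0.0116 0.0214] 23
0.08 [0.4561 0.1982] [0.0129 0.0246] 26
0.092 [0.4514 0.1987] [0.0256 0.0236] 76
jar [0.795 0.085 0.035]
bearing [0.675 0.305 0.011]
dome z 0.0835
wrist [0.0252 0.0263 0.0995 0.1012 0.1017] 1252
0.02 [0.4543 0.2008] [0.0288 0.0333] 158
0.08 [0.4623 0.1994] [0.0036 0.0185] 9
0.092 [0.4508 0.1997] [0.0263 0.0257] 1047
```

```bash
python3 -c "
from h import *
print(bot.hand_in())"
```

```text
the job is handed in; nothing more can be done
None
```

The dust cap is pressed onto its seat and the driver stands upright and released beside the wheel; I handed the job in at about 24.5 s, but no verdict came back. The cap's dome dropped about 5 mm as it snapped past the tabs, at a peak push of about 27 N by the wrist reading; the jar and spare bearing have not moved, and I never went near the spanner but did not re-measure it.

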